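Sort full from empty cartons by feel, pack the full ones and close the box

TASK

Some of these look-alike cartons are full and some empty: feel which by lifting one end a little so that the carton tips, stand every full one upright on the floor of the shipping box, and slide every empty one along the worktop into the yellow outline rather than lifting it in, since its bottom is not taped. When all are sorted, fold the box's flaps down flat, the two short end flaps first and then the two long ones over them. Leave the tools lying where they are.

Things in the scene. Friction and masses are not known exactly. Their poses are not given: they have to be found in the camera images.
- carton_a: closed brown carton, 100 (own x) x 46 (y) x 50 mm high, one of 3 or 4 alike (absent: None); origin at the centre of its underside; starts with own x away from the robot. Full: 0.55-0.75 kg; empty: 0.10-0.14 kg; one or two of each; looks and names do not tell. One end raised, half of it hangs on the hand (more if the far end rises too; less if a stiff grip turns it down onto its far end)
- carton_b: closed brown carton, 100 (own x) x 46 (y) x 50 mm high, one of 3 or 4 alike (absent: None); origin at the centre of its underside; starts with own x away from the robot. Full: 0.55-0.75 kg; empty: 0.10-0.14 kg; one or two of each; looks and names do not tell. One end raised, half of it hangs on the hand (more if the far end rises too; less if a stiff grip turns it down onto its far end)
- carton_c: closed brown carton, 100 (own x) x 46 (y) x 50 mm high, one of 3 or 4 alike (absent: None); origin at the centre of its underside; starts with own x away from the robot. Full: 0.55-0.75 kg; empty: 0.10-0.14 kg; one or two of each; looks and names do not tell. One end raised, half of it hangs on the hand (more if the far end rises too; less if a stiff grip turns it down onto its far end)
- carton_d: closed brown carton, 100 (own x) x 46 (y) x 50 mm high, one of 3 or 4 alike (absent: None); origin at the centre of its underside; starts with own x away from the robot. Full: 0.55-0.75 kg; empty: 0.10-0.14 kg; one or two of each; looks and names do not tell. One end raised, half of it hangs on the hand (more if the far end rises too; less if a stiff grip turns it down onto its far end)
- shipping_box: open brown shipping box fixed on the left; inside 130 mm (own x) by 210 mm (own y), walls and floor 4 mm, rim 60 mm above the worktop; origin at the centre of its underside, own x roughly away from the robot, own y to the left. It has room for two cartons side by side, long sides along its x. Flaps: two short (left, right), two long (front, rear)
- empties_area: rectangle outlined in flat yellow marking tape on the worktop on the right, 140 mm (own x) by 220 mm (own y); origin at its centre on the worktop, own x roughly away from the robot. The tape is no obstacle
- flap_left (a joint): hinge angle (rad) of the left (+y) short end flap of the shipping box: 0 = flat over the opening, 1.57 = upright, 2.5 = leaning far out (starts at 1.75 to 2.0). Board 126 mm along the hinge, 55 mm from hinge to free edge, 4 mm thick; its stiff crease (0.03 N m) keeps it where it is left; it can be pushed up and over from outside, then pressed down
- flap_left_hinge (a point): middle of the hinge line of the left flap, on the outer face of its wall, 60 mm above the worktop
- flap_left_edge (a point): middle of the free edge of the left flap
- flap_right (a joint): hinge angle (rad) of the right (-y) short end flap of the shipping box: 0 = flat over the opening, 1.57 = upright, 2.5 = leaning far out (starts at 1.75 to 2.0). Board 126 mm along the hinge, 55 mm from hinge to free edge, 4 mm thick; its stiff crease (0.03 N m) keeps it where it is left; it can be pushed up and over from outside, then pressed down
- flap_right_hinge (a point): middle of the hinge line of the right flap, on the outer face of its wall, 60 mm above the worktop
- flap_right_edge (a point): middle of the free edge of the right flap
- flap_front (a joint): hinge angle (rad) of the front (-x, towards the robot) long flap of the shipping box: 0 = flat over the opening, 1.57 = upright, 2.5 = leaning far out (starts at 2.0 to 2.3). Board 214 mm along the hinge, 66 mm from hinge to free edge, 4 mm thick; its stiff crease (0.03 N m) keeps it where it is left; it can be pushed up and over from outside, then pressed down
- flap_front_hinge (a point): middle of the hinge line of the front flap, on the outer face of its wall, 64.5 mm above the worktop
- flap_front_edge (a point): middle of the free edge of the front flap
- flap_rear (a joint): hinge angle (rad) of the rear (+x, far) long flap of the shipping box: 0 = flat over the opening, 1.57 = upright, 2.5 = leaning far out (starts at 2.0 to 2.3). Board 214 mm along the hinge, 66 mm from hinge to free edge, 4 mm thick; its stiff crease (0.03 N m) keeps it where it is left; it can be pushed up and over from outside, then pressed down
- flap_rear_hinge (a point): middle of the hinge line of the rear flap, on the outer face of its wall, 64.5 mm above the worktop
- flap_rear_edge (a point): middle of the free edge of the rear flap
- screwdriver: orange-handled screwdriver, 188 mm long, at the front left; lies on the worktop, to be left alone; origin at the centre of its underside
- marker_pen: blue and white marker pen, 135 mm long, at the front edge; lies on the worktop, to be left alone; origin at the centre of its underside
- brush: yellow-handled brush, 179 mm long, behind the shipping box; lies on the worktop, to be left alone; origin at the centre of its underside
- lens_cap_1: black lens cap, 40 mm across, 10 mm high, at the front; lies on the worktop, to be left alone; origin at the centre of its underside
- hex_key_1: black hex key, 83 mm long, at the rear right; lies on the worktop, to be left alone; origin at the centre of its underside

How it is judged (in metres and radians):
On the way, in this order (a step that is already met when the one before it is completed fails the run):
1. one end of a carton is lifted to feel its weight, the other end staying down (carton tilted at least 0.05 rad) (((angle between carton_a's own z axis and vertical above 0.05 rad and height (world z) of carton_a below 0.03 m) or (angle between carton_b's own z axis and vertical above 0.05 rad and height (world z) of carton_b below 0.03 m) or (angle between carton_c's own z axis and vertical above 0.05 rad and height (world z) of carton_c below 0.03 m) or (angle between carton_d's own z axis and vertical above 0.05 rad and height (world z) of carton_d below 0.03 m))), for 0.2 s.
2. every carton is sorted: the full ones stand in the shipping box, the empty ones in the outlined area, the flaps still open (((x of carton_a in the frame of shipping_box between -0.055 and 0.055 m and y of carton_a in the frame of shipping_box between -0.09 and 0.09 m and z of carton_a in the frame of shipping_box below 0.012 m and angle between carton_a's own z axis and vertical below 0.15 rad and contact force between carton_a and shipping_box above 3.5 N) or (x of carton_a in the frame of empties_area between -0.07 and 0.07 m and y of carton_a in the frame of empties_area between -0.11 and 0.11 m and height (world z) of carton_a below 0.006 m and angle between carton_a's own z axis and vertical below 0.1 rad and contact force between carton_a and anything else below 3 N)) and ((x of carton_b in the frame of shipping_box between -0.055 and 0.055 m and y of carton_b in the frame of shipping_box between -0.09 and 0.09 m and z of carton_b in the frame of shipping_box below 0.012 m and angle between carton_b's own z axis and vertical below 0.15 rad and contact force between carton_b and shipping_box above 3.5 N) or (x of carton_b in the frame of empties_area between -0.07 and 0.07 m and y of carton_b in the frame of empties_area between -0.11 and 0.11 m and height (world z) of carton_b below 0.006 m and angle between carton_b's own z axis and vertical below 0.1 rad and contact force between carton_b and anything else below 3 N)) and ((x of carton_c in the frame of shipping_box between -0.055 and 0.055 m and y of carton_c in the frame of shipping_box between -0.09 and 0.09 m and z of carton_c in the frame of shipping_box below 0.012 m and angle between carton_c's own z axis and vertical below 0.15 rad and contact force between carton_c and shipping_box above 3.5 N) or (x of carton_c in the frame of empties_area between -0.07 and 0.07 m and y of carton_c in the frame of empties_area between -0.11 and 0.11 m and height (world z) of carton_c below 0.006 m and angle between carton_c's own z axis and vertical below 0.1 rad and contact force between carton_c and anything else below 3 N)) and ((x of carton_d in the frame of shipping_box between -0.055 and 0.055 m and y of carton_d in the frame of shipping_box between -0.09 and 0.09 m and z of carton_d in the frame of shipping_box below 0.012 m and angle between carton_d's own z axis and vertical below 0.15 rad and contact force between carton_d and shipping_box above 3.5 N) or (x of carton_d in the frame of empties_area between -0.07 and 0.07 m and y of carton_d in the frame of empties_area between -0.11 and 0.11 m and height (world z) of carton_d below 0.006 m and angle between carton_d's own z axis and vertical below 0.1 rad and contact force between carton_d and anything else below 3 N)) and value of joint each of flap_left, flap_right, flap_front, flap_rear above 0.5 rad), for 0.2 s.
3. both short end flaps are folded down while the long flaps are still open (value of joint each of flap_left, flap_right below 0.12 rad and value of joint each of flap_front, flap_rear above 0.5 rad), for 0.2 s.
4. the long flaps are folded down over them (value of joint each of flap_left, flap_right, flap_front, flap_rear below 0.12 rad), for 0.2 s.
At the end, for the whole second after the job is handed in: Every full carton stands upright on the floor of the shipping box, every empty one stands on the worktop with its centre inside the yellow outline, all four flaps are down flat (within 0.12 rad), everything at rest (all of step 4 and ((x of carton_a in the frame of shipping_box between -0.055 and 0.055 m and y of carton_a in the frame of shipping_box between -0.09 and 0.09 m and z of carton_a in the frame of shipping_box below 0.012 m and angle between carton_a's own z axis and vertical below 0.15 rad and contact force between carton_a and shipping_box above 3.5 N) or (x of carton_a in the frame of empties_area between -0.07 and 0.07 m and y of carton_a in the frame of empties_area between -0.11 and 0.11 m and height (world z) of carton_a below 0.006 m and angle between carton_a's own z axis and vertical below 0.1 rad and contact force between carton_a and anything else below 3 N)) and ((x of carton_b in the frame of shipping_box between -0.055 and 0.055 m and y of carton_b in the frame of shipping_box between -0.09 and 0.09 m and z of carton_b in the frame of shipping_box below 0.012 m and angle between carton_b's own z axis and vertical below 0.15 rad and contact force between carton_b and shipping_box above 3.5 N) or (x of carton_b in the frame of empties_area between -0.07 and 0.07 m and y of carton_b in the frame of empties_area between -0.11 and 0.11 m and height (world z) of carton_b below 0.006 m and angle between carton_b's own z axis and vertical below 0.1 rad and contact force between carton_b and anything else below 3 N)) and ((x of carton_c in the frame of shipping_box between -0.055 and 0.055 m and y of carton_c in the frame of shipping_box between -0.09 and 0.09 m and z of carton_c in the frame of shipping_box below 0.012 m and angle between carton_c's own z axis and vertical below 0.15 rad and contact force between carton_c and shipping_box above 3.5 N) or (x of carton_c in the frame of empties_area between -0.07 and 0.07 m and y of carton_c in the frame of empties_area between -0.11 and 0.11 m and height (world z) of carton_c below 0.006 m and angle between carton_c's own z axis and vertical below 0.1 rad and contact force between carton_c and anything else below 3 N)) and ((x of carton_d in the frame of shipping_box between -0.055 and 0.055 m and y of carton_d in the frame of shipping_box between -0.09 and 0.09 m and z of carton_d in the frame of shipping_box below 0.012 m and angle between carton_d's own z axis and vertical below 0.15 rad and contact force between carton_d and shipping_box above 3.5 N) or (x of carton_d in the frame of empties_area between -0.07 and 0.07 m and y of carton_d in the frame of empties_area between -0.11 and 0.11 m and height (world z) of carton_d below 0.006 m and angle between carton_d's own z axis and vertical below 0.1 rad and contact force between carton_d and anything else below 3 N)) and linear speed of each of carton_a, carton_b, carton_c, carton_d below 0.02 m/s); the robot touches nothing.
It fails at once if a carton is in the air over the yellow outlined area (empties are slid in): its centre inside the outline and its underside more than 30 mm up ((x of carton_a in the frame of empties_area between -0.07 and 0.07 m and y of carton_a in the frame of empties_area between -0.11 and 0.11 m and height (world z) of carton_a above 0.03 m) or (x of carton_b in the frame of empties_area between -0.07 and 0.07 m and y of carton_b in the frame of empties_area between -0.11 and 0.11 m and height (world z) of carton_b above 0.03 m) or (x of carton_c in the frame of empties_area between -0.07 and 0.07 m and y of carton_c in the frame of empties_area between -0.11 and 0.11 m and height (world z) of carton_c above 0.03 m) or (x of carton_d in the frame of empties_area between -0.07 and 0.07 m and y of carton_d in the frame of empties_area between -0.11 and 0.11 m and height (world z) of carton_d above 0.03 m)).
It fails at once if a tool is moved more than 60 mm from where it lay (distance of any of screwdriver, marker_pen, brush, lens_cap_1, hex_key_1 from where it was at the start of the episode above 0.06 m).
Of carton_a, carton_b, carton_c, carton_d only 3 to 4 are there at a start; the rules pass over those that are not, and their reading is None.
At some moment in a run one of carton_a, carton_b, carton_c, carton_d may be knocked a few centimetres aside while the robot is not near it.
Once in a run the grip may slacken for a moment while it holds something.
It also fails if it takes over 200 s, if anything falls off the work surface, if the arm or the gripper's body presses on something with over 40 N, if the wrist force passes 120 N, or if a joint passes its speed limit or range.

ROBOT

A 6-joint arm with a two-finger parallel gripper is mounted at the origin on a cart in front of the work surface, level with it; the furniture and walls round the work are solid. World frame = base frame: x ahead of the robot, y to its left, z up, the work surface at z = 0. Lengths are in m, angles in degrees, forces in N, time in s.
With the tool pointing down it reaches from about 0.375 to 0.75 m from the base axis. Payload 9 kg.
Tool frame: the origin (TCP) lies midway between the tips of the shut fingers; the grasp point (between the pads) lies 19 mm behind it; z points along the fingers, y is the line along which they close (so a half turn about z gives the same grasp; the last joint's range is limited). The gripper opens to 85 mm and grips with 20 to 120 N. Pads are 22 mm wide; open, the fingers measure 114 mm over their backs; the gripper's body (76 mm by 85 mm) begins 54 mm behind the grasp point. The pads swing forward as they close: fully open they stand 13 mm farther back than shut.
Start: joints at [53.818, 5.964, 5.575, 89.605, 0, 77.527], TCP at [0.241, 0.549, 0.231] pointing down, gripper open.
Joint ranges: [-171.21, 171.21], [-48.23, 106.86], [-62.78, 66.21], [-105.2, 120.99], [-86.42, 89.51], [-180, 180]. Speed limits (degrees/s): [127.2, 127.2, 147.25, 180, 180, 180].

INTERFACE

Orientations are given as [roll, pitch, yaw] about the fixed x, y, z axes, in that order (R = Rz(yaw) Ry(pitch) Rx(roll)).
In Python, from cell import * gives the robot as it stands.
- The arm moves only by the shell command python3 -m pendant 'ROWS' [OPENING] [FORCE]. ROWS is JSON, a list of rows, each a list of 4 numbers: the shift along the world's x, y, z in cm, then the turn about the world's z in rad. A call has 1 to 10 rows; each row shifts and turns the commanded pose from where the row before left it; what a row does not reach is not made up. A row lasts 1/10 s, in which the tool goes at most 50 mm and 8.59 degrees, less where a joint would pass 70% of its speed; a pose out of reach is approached as far as the arm can. A call is refused whole if a number of a shift passes 5 or a number of a turn 0.15, either way. A call with a gripper value outside its range is refused whole. OPENING is the finger opening in cm, from 0 to 8.54, set as the call begins (- or left out, the last holds). The fingers move at their own pace and stop on an object; FORCE is the grip in N (left out, the last holds). Time passes only in rows, so rows that do not move let the fingers close. It gives the time, the measured TCP pose, the force, the opening and the grip force at its end, in the units of the state.
- read_state(): the state, without advancing time (a new reading comes with each control period).
- read_camera(name): name is "scene" or "top" or "wrist"; returns a dict with "img" (400x640x3 uint8, red, green, blue), "range_z" (400x640 float32, m along the optical axis (not along the pixel's ray), 0 where there is no reading), "fovy" (degrees; the focal length in pixels is half the picture's height over the tangent of half this angle, whatever the lens; pixels are square), "cx", "cy" (the principal point, pixels), "R" (3x3) and "t" (3): a world point X has camera coordinates R X + t; the wrist camera has in their place "tool_from_camera" (4x4, takes a point from camera to tool coordinates, whose origin is the TCP and whose axes are the flange's). Camera axes: x right, y down, z forward; pixel columns grow to the right and rows downward; lengths in m; the calibration is good to about 2 mm. A picture is of the moment at which its call begins: read the wrist's pose just before it.
- hand_in(): hands the job in; it is judged then, once.
Trained networks look in the newest picture that a camera, given by its name, has taken for a name from the list of things; names that differ only in an ending like _2 or _b are one class to them, and where a whole thing is asked for, a point or a joint stands for the part that bears it (a point fixed in the world has none). Each returns a list of dicts, best first, with "conf" (0 to 1); they miss things now and then, are a little off and sometimes report something else, mostly with a low value. They report only what shows in the picture. A call takes as long as a camera call.
- trace(camera, thing): "mask" (400x640 bool, what is visible of it) and "bbox" ([left, top, right, bottom] in pixels, round what is visible of it).
- mark_of(camera, thing): "pixel" ([column, row] in pixels: a listed point, or the origin of a listed thing).
The state is a dict: "time": time; "qpos": joint angles; "joint_velocities": joint speeds; "joint_efforts": joint torques, N m; "tool_pos": TCP position; "ee_rot": TCP orientation; "ft_force": force on the tool from outside, world axes, zero at the start; "ft_torque": the same for the moment, N m; "gripper_width": finger opening in m; "grip_force": force on a finger pad.
Only numpy, scipy, OpenCV 4.12 (cv2) and the standard library are available. Lean on these libraries where they do the work, as an engineer would, in place of code of your own. Each camera call takes 0.05 s, during which the arm holds its last target. There are 200 camera calls.

## Working session

There is one attempt and no reset: what is moved stays moved. The work goes in short steps, Python scripts to look and compute and a shell command to move; the robot and the scene stay as the last step left them, time stands still between calls to the robot, and variables do not carry over. Pictures are saved under pics/ and viewed, at most 14 in all, crops included, and the job is handed in when it is done.

```bash
ls; mkdir -p pics; cat > h.py <<'E'
from cell import *
import numpy as np, cv2
def cam(n):
    s=read_state(); c=read_camera(n); c['f']=200/np.tan(np.radians(c['fovy'])/2); c['s']=s; return c
def pts(c,mask=None):
    z=c['range_z']; m=(z>0) if mask is None else (z>0)&mask
    v,u=np.nonzero(m); d=z[v,u]
    P=np.stack([(u-c['cx'])/c['f']*d,(v-c['cy'])/c['f']*d,d],1)
    return (P-c['t'])@c['R'], u, v
def px2w(c,u,v,zw):
    r=np.array([(u-c['cx'])/c['f'],(v-c['cy'])/c['f'],1.]); R=c['R'];o=-R.T@c['t'];d=R.T@r
    return o+d*(zw-o[2])/d[2]
E
python3 - <<'E'
from h import *
s=read_state(); print({k:np.round(v,3).tolist() for k,v in s.items()})
for n in ('top','scene'):
    c=cam(n); cv2.imwrite(f'pics/{n}0.png',c['img'][...,::-1])
    print(n,c['fovy'],(-c['R'].T@c['t']).round(3))
    for t in ['carton_a','shipping_box','empties_area','screwdriver','marker_pen','brush','lens_cap_1','hex_key_1','flap_left','flap_right','flap_front','flap_rear']:
        for d in trace(n,t)[:5]:
            P,u,v=pts(c,d['mask'])
            if len(P)<5: continue
            top=P[P[:,2]>np.percentile(P[:,2],95)-.006]
            r=cv2.minAreaRect((top[:,:2]*1000).astype(np.float32))
            print(t,round(d['conf'],2),d['bbox'],P.min(0).round(3),P.max(0).round(3),np.round(r[0],0),np.round(r[1],0),round(r[2],1))
E
```

```text
pics
{'time': 0.0, 'qpos': [53.817, 6.001, 5.526, 89.604, 0.0, 77.528], 'joint_velocities': [0.1, -0.03, 0.103, 0.067, -0.03, 0.051], 'joint_efforts': [0.001, -55.694, 50.364, 0.017, -0.0, 0.0], 'tool_pos': [0.241, 0.549, 0.23], 'ee_rot': [-179.923, -0.017, 156.289], 'ft_force': [-0.389, 0.521, -0.493], 'ft_torque': [0.019, 0.063, 0.03], 'grip_force': 0.0, 'gripper_width': 0.086}
top 42.33774243904437 [0.294 0.138 1.257]
carton_a 0.97 [335.5, 196.5, 356.7, 242.0] [ 0.395 -0.028 -0.002] [0.506 0.021 0.06 ] [445.  -5.] [100.  46.] 1.8
carton_a 0.8 [370.2, 137.8, 395.3, 185.3] [ 0.536 -0.132 -0.003] [ 0.652 -0.067  0.062] [589. -94.] [101.  47.] 5.0
carton_a 0.67 [331.5, 141.8, 355.5, 185.9] [ 0.531 -0.023  0.002] [0.645 0.033 0.06 ] [583.   4.] [ 45. 101.] 81.9
carton_a 0.56 [375.9, 203.0, 398.8, 244.2] [ 0.392 -0.124  0.   ] [ 0.492 -0.076  0.058] [ 442. -100.] [99. 46.] 0.6
carton_a 0.37 [407.6, 141.7, 429.5, 148.4] [ 0.64  -0.215  0.001] [ 0.657 -0.163  0.011] [ 650. -190.] [52. 16.] 86.8
shipping_box 0.55 [182.4, 124.7, 300.7, 230.6] [ 0.407  0.116 -0.004] [0.686 0.401 0.123] [529.
[... 2733 characters left out ...]
 6.4
flap_right 0.98 [292.1, 168.0, 326.9, 188.5] [0.477 0.111 0.002] [0.669 0.345 0.113] [540. 121.] [122.   9.] 6.8
flap_front 0.72 [275.4, 180.8, 283.1, 184.1] [0.429 0.136 0.086] [0.448 0.15  0.109] [432. 136.] [0. 6.] 88.2
flap_front 0.67 [306.4, 256.9, 372.5, 331.5] [ 0.349 -0.434 -0.001] [ 0.512 -0.151  0.084] [ 434. -293.] [293. 147.] 85.6
flap_front 0.5 [297.8, 228.0, 334.1, 259.3] [ 0.389 -0.127  0.001] [ 0.489 -0.08   0.054] [ 439. -103.] [99. 45.] 1.7
flap_front 0.47 [263.4, 221.5, 274.5, 247.1] [ 0.342 -0.035  0.01 ] [0.369 0.087 0.02 ] [356.  27.] [124.  12.] 80.3
flap_rear 0.73 [292.4, 142.1, 334.6, 176.9] [ 0.584  0.124 -0.096] [0.879 0.885 0.12 ] [630. 243.] [242.  59.] 81.8
```

```bash
python3 - <<'E'
import cv2
a=cv2.imread('pics/top0.png')[90:280,160:520]; cv2.imwrite('pics/top0c.png',cv2.resize(a,None,fx=2.2,fy=2.2,interpolation=2))
E
```

```text
(no output)
```

View pics/top0c.png

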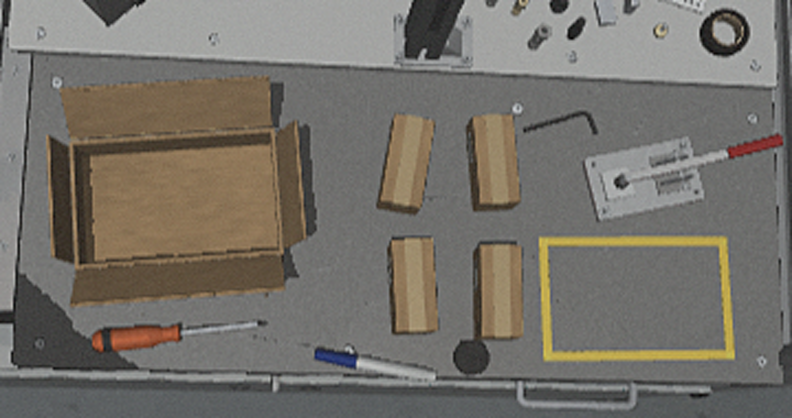

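The four cartons are all in view: one pair at top-centre (405,160) and (495,160), one pair at (412,285) and (500,290). The box is on the left and the outline at (635,298). With four cartons there must be two full and two empty. I'm moving to the near end of the front-left carton first.

```bash
python3 -m pendant '[[1.41,-4.63,0,0.15],[1.41,-4.63,0,0.15],[1.41,-4.63,0,0.145],[1.41,-4.63,0,0],[1.41,-4.63,0,0],[1.41,-4.63,0,0],[1.41,-4.63,0,0],[1.41,-4.63,0,0],[1.41,-4.63,0,0],[1.41,-4.63,0,0]]' 6.5 25; python3 -m pendant '[[1.41,-4.63,0,0],[1.41,-4.63,0,0],[0,0,-4,0],[0,0,-4,0],[0,0,-2,0],[0,0,0,0]]'
python3 - <<'E'
from h import *
c=cam('wrist'); s=c['s']; print(s['tool_pos'],s['ee_rot'],s['ft_force'])
from scipy.spatial.transform import Rotation as Ro
T=np.eye(4);T[:3,:3]=Ro.from_euler('xyz',s['ee_rot'],degrees=True).as_matrix();T[:3,3]=s['tool_pos']
M=T@c['tool_from_camera'];Rw=M[:3,:3];c['R']=Rw.T;c['t']=-Rw.T@M[:3,3]
cv2.imwrite('pics/w1.png',c['img'][...,::-1])
for d in trace('wrist','carton_a')[:4]:
    P,u,v=pts(c,d['mask']); top=P[abs(P[:,2]-.05)<.008]
    if len(top)>50:
        r=cv2.minAreaRect((top[:,:2]*1000).astype(np.float32)); print(d['conf'],d['bbox'],np.median(top[:,2]),r)
E
```

```text
time: 2.3
tool_pos: [0.3815, 0.0886, 0.2318]
ee_rot: [-180.0, 0.1, -179.0]
ft_force: [0.3, 0.8, 0.1]
gripper_width: 0.065
grip_force: 0.0
time: 2.9
tool_pos: [0.4077, -0.0017, 0.1287]
ee_rot: [179.9, -0.2, -179.0]
ft_force: [0.4, 1.0, 0.6]
gripper_width: 0.0647
grip_force: 0.0
[ 0.4076569  -0.00167612  0.1286909 ] [ 179.90531949   -0.24616724 -178.99769294] [0.40783193 1.00820359 0.64400638]
0.84 [298.9, 313.2, 355.7, 355.1] 0.04826855240881498 ((534.1201782226562, 7.7448883056640625), (11.880597114562988, 46.08883285522461), 5.499179363250732)
0.83 [278.8, 176.6, 343.1, 309.5] 0.050733797512182106 ((446.3090515136719, -6.804447174072266), (101.37091827392578, 46.10417175292969), 3.9476988315582275)
0.74 [180.4, 316.8, 249.7, 398.6] 0.0506450667647463 ((569.6858520507812, -116.0181884765625), (45.60527038574219, 9.07573127746582), 3.0975866317749023)
0.63 [153.6, 173.3, 237.3, 304.3] 0.05071874846838043 ((441.6581726074219, -101.10952758789062), (99.87096405029297, 46.99631881713867), 1.6093388795852661)
```

```bash
cat >> h.py <<'E'
from scipy.spatial.transform import Rotation as Ro
def wcam():
    c=cam('wrist'); s=c['s']
    T=np.eye(4);T[:3,:3]=Ro.from_euler('xyz',s['ee_rot'],degrees=True).as_matrix();T[:3,3]=s['tool_pos']
    M=T@c['tool_from_camera'];Rw=M[:3,:3];c['R']=Rw.T;c['t']=-Rw.T@M[:3,3]; return c
def cartons(c,n,z=.05):
    for d in trace(n,'carton_a')[:6]:
        P,u,v=pts(c,d['mask']); top=P[abs(P[:,2]-z)<.008]
        if len(top)>50:
            (x,y),(a,b),g=cv2.minAreaRect((top[:,:2]*1000).astype(np.float32))
            if a<b: g-=90; a,b=b,a
            print(n,'carton',round(d['conf'],2),'xy',round(x),round(y),'size',round(a),round(b),'yaw',round(g,1),'z',np.median(top[:,2]).round(3))
E
python3 -m pendant '[[0.2,-0.55,-4,0.03],[0,0,-4,0],[0,0,-3.5,0],[0,0,0,0],[0,0,0,0]]'; python3 -m pendant '[[0,0,0,0],[0,0,0,0],[0,0,0,0],[0,0,0,0],[0,0,0,0],[0,0,0,0]]' 3.5 25;python3 -m pendant '[[0,0,0.3,0],[0,0,0.3,0],[0,0,0.3,0],[0,0,0,0],[0,0,0,0],[0,0,0,0]]';
```

```text
time: 3.5
tool_pos: [0.4123, -0.0078, 0.0184]
ee_rot: [-180.0, 0.1, -177.2]
ft_force: [1.1, -0.9, 1.2]
gripper_width: 0.065
grip_force: 0.0
time: 4.1
tool_pos: [0.4134, -0.0083, 0.0195]
ee_rot: [-179.9, 0.2, -177.2]
ft_force: [-1.3, 0.3, 7.0]
gripper_width: 0.046
grip_force: 25.6
time: 4.7
tool_pos: [0.4112, -0.0075, 0.0252]
ee_rot: [180.0, -0.0, -177.3]
ft_force: [-0.7, -1.2, -7.5]
gripper_width: 0.0456
grip_force: 26.9
```

```bash
python3 -m pendant '[[0,0,0.4,0],[0,0,0,0],[0,0,0,0],[0,0,0,0]]';python3 -m pendant '[[0,0,0,0],[0,0,0,0]]';python3 -m pendant '[[0,0,0,0],[0,0,0,0]]'
python3 - <<'E'
from h import *
c=cam('scene'); 
for d in trace('scene','carton_a')[:5]: print(d['bbox'],d['conf'])
cv2.imwrite('pics/s1.png',cv2.resize(c['img'][140:340,220:460,::-1],None,fx=3,fy=3))
E
```

```text
time: 5.1
tool_pos: [0.4114, -0.0076, 0.0294]
ee_rot: [180.0, 0.0, -177.3]
ft_force: [-1.0, 0.4, -6.7]
gripper_width: 0.0454
grip_force: 27.0
time: 5.3
tool_pos: [0.4114, -0.0076, 0.0294]
ee_rot: [180.0, -0.0, -177.3]
ft_force: [-0.0, 0.4, -6.5]
gripper_width: 0.0457
grip_force: 27.0
time: 5.5
tool_pos: [0.4114, -0.0076, 0.0294]
ee_rot: [180.0, 0.0, -177.3]
ft_force: [-0.2, 0.2, -7.1]
gripper_width: 0.0451
grip_force: 27.0
[296.8, 227.2, 337.1, 260.4] 0.94
[284.3, 211.2, 321.2, 239.1] 0.91
[325.7, 199.6, 359.9, 229.2] 0.76
[344.0, 212.8, 377.8, 242.4] 0.74
[242.2, 145.5, 334.6, 201.9] 0.27
```

View pics/s1.png

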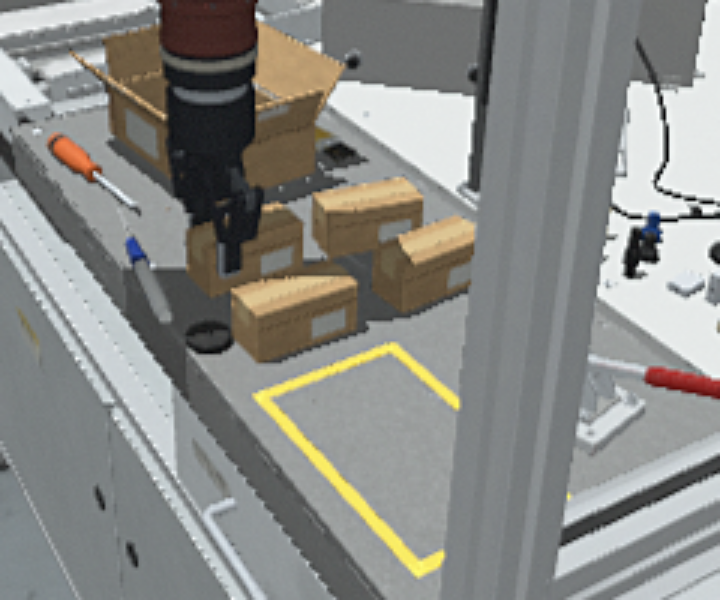

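The closed gripper holds the near end of the front-left carton at (240,250). The lifted weight is about 6.8 N, so this carton is full. Next I check how far it tilted.

```bash
cat >> h.py <<'E'
def tilt(n='wrist'):
    c=wcam()
    for d in trace('wrist','carton_a')[:4]:
        P,u,v=pts(c,d['mask']); 
        s=c['s']['tool_pos']; k=(P[:,2]>.04)&(P[:,2]<.085)&(abs(P[:,1]-s[1])<.018)&(P[:,0]>s[0]-.02)&(P[:,0]<s[0]+.1); Q=P[k]
        if len(Q)<60: continue
        A=np.c_[Q[:,:2]-s[:2],np.ones(len(Q))]; w=np.ones(len(Q),bool)
        for _ in range(4):
            p=np.linalg.lstsq(A[w],Q[w,2],rcond=None)[0]; w=abs(A@p-Q[:,2])<.003
        print('tilt slope x',p[0].round(3),'y',p[1].round(3),'z@tool',p[2].round(4),'n',w.sum(),Q[w].min(0).round(3),Q[w].max(0).round(3))
E
python3 - <<'E'
from h import *
tilt()
E
```

```text
tilt slope x 0.0 y 0.002 z@tool 0.0607 n 8889 [ 0.393 -0.026  0.058] [0.444 0.01  0.063]
```

```bash
python3 -m pendant '[[0,0,-0.9,0],[0,0,0,0]]';python3 -m pendant '[[0,0,0,0],[0,0,0,0],[0,0,0,0]]' 6.5 20;python3 -m pendant '[[-1.8,0,1.2,0],[0,0,0,0],[0,0,0,0]]';python3 -m pendant '[[0,0,0,0],[0,0,0,0],[0,0,0,0],[0,0,0,0],[0,0,0,0]]' 3.5 20;python3 -m pendant '[[0,0,0.3,0],[0,0,0.3,0],[0,0,0.3,0],[0,0,0.3,0],[0,0,0,0],[0,0,0,0],[0,0,0,0]]'
python3 - <<'E'
from h import *
tilt()
E
```

```text
time: 5.9
tool_pos: [0.4117, -0.0077, 0.0199]
ee_rot: [-180.0, 0.0, -177.3]
ft_force: [1.4, 0.5, -5.0]
gripper_width: 0.0459
grip_force: 28.5
time: 6.2
tool_pos: [0.4119, -0.0077, 0.021]
ee_rot: [-180.0, 0.1, -177.3]
ft_force: [0.4, 1.0, 0.1]
gripper_width: 0.0651
grip_force: 0.0
time: 6.5
tool_pos: [0.3942, -0.0079, 0.0329]
ee_rot: [-180.0, 0.1, -177.3]
ft_force: [0.5, 0.4, -0.6]
gripper_width: 0.0647
grip_force: 0.0
time: 7.0
tool_pos: [0.3938, -0.0077, 0.0325]
ee_rot: [-180.0, 0.0, -177.3]
ft_force: [2.8, -1.1, -0.1]
gripper_width: 0.0453
grip_force: 20.7
time: 7.7
tool_pos: [0.3931, -0.0075, 0.0443]
ee_rot: [180.0, -0.0, -177.3]
ft_force: [-1.5, -0.7, -3.4]
gripper_width: 0.0452
grip_force: 21.7
```

```bash
python3 - <<'E'
from h import *
c=wcam(); P,u,v=pts(c); 
for x in np.arange(.39,.51,.015):
    k=(abs(P[:,0]-x)<.004)&(abs(P[:,1]+.006)<.008)&(P[:,2]<.09); print(round(x,3),k.sum(),np.median(P[k,2]).round(4) if k.sum() else '')
E
python3 -m pendant '[[0,0,-0.6,0],[0,0,-0.6,0],[0,0,0,0]]';python3 -m pendant '[[0,0,0,0],[0,0,0,0],[0,0,0,0]]' 6.5 20;python3 -m pendant '[[0,-2,4,0],[0,-4,3,0],[0,-3.3,0,-0.05],[0,0,-3.5,0],[0,0,-3.5,0],[0,0,0,0],[0,0,0,0]]'
```

```text
0.39 1810 0.0381
0.405 474 0.0616
0.42 422 0.0599
0.435 377 0.0579
0.45 0 
0.465 0 
0.48 0 
0.495 0 
time: 8.15
tool_pos: [0.3938, -0.0078, 0.0322]
ee_rot: [-180.0, 0.0, -177.3]
ft_force: [-1.4, -1.9, -3.2]
gripper_width: 0.0454
grip_force: 22.8
time: 8.45
tool_pos: [0.3938, -0.0077, 0.0326]
ee_rot: [-180.0, 0.0, -177.3]
ft_force: [1.2, 0.0, 0.3]
gripper_width: 0.0651
grip_force: 0.0
time: 9.15
tool_pos: [0.3932, -0.1004, 0.0329]
ee_rot: [180.0, -0.0, 179.9]
ft_force: [0.2, -1.1, 0.7]
gripper_width: 0.0653
grip_force: 0.0
```

```bash
python3 -m pendant '[[0,0,0,0],[0,0,0,0],[0,0,0,0],[0,0,0,0],[0,0,0,0]]' 3.5 20;python3 -m pendant '[[0,0,0.3,0],[0,0,0.3,0],[0,0,0.3,0],[0,0,0.3,0],[0,0,0,0],[0,0,0,0]]';python3 -m pendant '[[0,0,0,0],[0,0,0,0]]'
```

```text
time: 9.65
tool_pos: [0.3947, -0.1012, 0.0346]
ee_rot: [-179.9, 0.2, 179.9]
ft_force: [-1.6, 1.3, 7.4]
gripper_width: 0.0452
grip_force: 20.7
time: 10.25
tool_pos: [0.3934, -0.1006, 0.0445]
ee_rot: [180.0, 0.0, 179.9]
ft_force: [-0.4, 0.7, -1.6]
gripper_width: 0.0455
grip_force: 21.0
time: 10.45
tool_pos: [0.3933, -0.1005, 0.0443]
ee_rot: [180.0, -0.0, 179.9]
ft_force: [-0.3, 0.1, -0.4]
gripper_width: 0.0455
grip_force: 21.0
```

```bash
python3 -m pendant '[[0,0,-0.6,0],[0,0,-0.55,0],[0,0,0,0]]';python3 -m pendant '[[0,-2,0,0],[0,-2.1,0,0],[0,-2.1,0,0],[0,-2.1,0,0],[0,-2.1,0,0],[0,-2.1,0,0],[0,-2.1,0,0],[0,-2.1,0,0],[0,-2.1,0,0],[0,-1.6,0,0]]';python3 -m pendant '[[0,0,-0.05,0],[0,0,0,0]]';python3 -m pendant '[[0,0,0,0],[0,0,0,0],[0,0,0,0]]' 6.5 20;python3 -m pendant '[[0,0,4,0],[0,0,4,0],[0,0,4,0],[0,0,0,0]]'
python3 - <<'E'
from h import *
c=wcam(); cartons(c,'wrist'); c=cam('top'); cartons(c,'top')
E
```

```text
time: 10.75
tool_pos: [0.3938, -0.1007, 0.0331]
ee_rot: [-180.0, 0.0, 179.9]
ft_force: [-1.1, 0.5, 5.0]
gripper_width: 0.0456
grip_force: 23.0
time: 11.75
tool_pos: [0.3938, -0.3054, 0.0331]
ee_rot: [180.0, 0.1, 179.9]
ft_force: [0.9, 5.3, 9.0]
gripper_width: 0.0454
grip_force: 23.4
time: 11.95
tool_pos: [0.394, -0.3065, 0.0332]
ee_rot: [-179.8, 0.1, 179.8]
ft_force: [1.0, -3.7, 5.0]
gripper_width: 0.0451
grip_force: 23.0
time: 12.25
tool_pos: [0.3932, -0.304, 0.0319]
ee_rot: [179.9, -0.0, 179.9]
ft_force: [0.4, -0.4, 0.8]
gripper_width: 0.0651
grip_force: 0.0
time: 12.65
tool_pos: [0.3952, -0.3066, 0.1581]
ee_rot: [-179.6, 0.3, 179.9]
ft_force: [-0.1, -0.8, 0.4]
gripper_width: 0.0649
grip_force: 0.0
wrist carton 0.69 xy 456 -28 size 79 11 yaw 10.9 z 0.048
wrist carton 0.64 xy 441 -306 size 101 46 yaw -0.1 z 0.051
wrist carton 0.6 xy 574 -7 size 88 35 yaw 11.4 z 0.05
top carton 0.96 xy 588 -94 size 101 46 yaw 4.8 z 0.051
top carton 0.83 xy 442 -304 size 100 48 yaw -1.8 z 0.05
top carton 0.74 xy 443 -4 size 101 46 yaw 3.4 z 0.051
top carton 0.6 xy 582 5 size 101 44 yaw -8.5 z 0.051
```

```bash
python3 -m pendant '[[2.42,3.48,0,0.085],[2.42,3.48,0,0],[2.42,3.48,0,0],[2.42,3.48,0,0],[2.42,3.48,0,0],[2.42,3.48,-2,0],[0,0,-4,0],[0,0,-4,0],[0,0,-2.5,0],[0,0,0,0]]';python3 -m pendant '[[0,0,0,0],[0,0,0,0],[0,0,0,0],[0,0,0,0],[0,0,0,0],[0,0,0,0]]' 3.5 20;python3 -m pendant '[[0,0,0.3,0],[0,0,0.3,0],[0,0,0.3,0],[0,0,0.3,0],[0,0,0,0],[0,0,0,0]]';python3 -m pendant '[[0,0,0,0],[0,0,0,0]]'
```

```text
time: 13.85
tool_pos: [0.5345, -0.0938, 0.0218]
ee_rot: [179.7, -0.5, -175.2]
ft_force: [-0.2, -0.3, -0.5]
gripper_width: 0.065
grip_force: 0.0
time: 14.45
tool_pos: [0.5389, -0.0961, 0.0281]
ee_rot: [-180.0, 0.0, -175.3]
ft_force: [-3.2, -1.4, 1.8]
gripper_width: 0.0453
grip_force: 22.6
time: 15.05
tool_pos: [0.5386, -0.0957, 0.0395]
ee_rot: [180.0, -0.0, -175.2]
ft_force: [-1.0, -1.0, -3.5]
gripper_width: 0.0457
grip_force: 21.5
time: 15.25
tool_pos: [0.5385, -0.0958, 0.0394]
ee_rot: [180.0, -0.0, -175.2]
ft_force: [-1.0, 0.9, -2.5]
gripper_width: 0.0451
grip_force: 21.6
```

Reads about 3 N with one end up, so this one is full. I set it down, regrip it at its centre, and locate the box by its hinge points.

```bash
python3 -m pendant '[[0,0,-0.6,0],[0,0,-0.6,0],[0,0,0,0]]';python3 -m pendant '[[0,0,0,0],[0,0,0,0],[0,0,0,0]]' 6.5 20;python3 -m pendant '[[2.5,0.15,-0.6,0],[2.4,0.15,-0.6,0],[0,0,0,0],[0,0,0,0]]'; python3 -m pendant '[[0,0,0,0],[0,0,0,0],[0,0,0,0],[0,0,0,0],[0,0,0,0],[0,0,0,0]]' 3.5 50
python3 - <<'E'
from h import *
for n in ('top','scene'):
    c=cam(n)
    for t,z in [('flap_left_hinge',.06),('flap_right_hinge',.06),('flap_front_hinge',.0645),('flap_rear_hinge',.0645),('shipping_box',0),('empties_area',0)]:
        print(n,t,[(round(d['conf'],2),px2w(c,*d['pixel'],z)[:2].round(3)) for d in mark_of(n,t)[:2]])
    if n=='top':
        P,u,v=pts(c); k=(P[:,2]<.012)&(P[:,2]>-.01)&(abs(P[:,0]-.53)<.1)&(abs(P[:,1]-.25)<.14)
        m=np.zeros((400,640),np.uint8); m[v[k],u[k]]=1
        nl,L,st,ce=cv2.connectedComponentsWithStats(m); 
        for i in np.argsort(-st[1:,4])[:2]+1:
            q=P[k][L[v[k],u[k]]==i]; print('floor',st[i,4],cv2.minAreaRect((q[:,:2]*1000).astype(np.float32)))
E
```

```text
time: 15.55
tool_pos: [0.539, -0.0961, 0.0275]
ee_rot: [-180.0, 0.0, -175.3]
ft_force: [-0.7, -0.7, 1.6]
gripper_width: 0.0455
grip_force: 23.3
time: 15.85
tool_pos: [0.5388, -0.0957, 0.0274]
ee_rot: [180.0, 0.0, -175.2]
ft_force: [-0.0, 0.3, 0.4]
gripper_width: 0.0656
grip_force: 0.0
time: 16.25
tool_pos: [0.5873, -0.0926, 0.015]
ee_rot: [180.0, -0.1, -175.2]
ft_force: [-0.7, 0.8, -0.4]
gripper_width: 0.0648
grip_force: 0.0
time: 16.85
tool_pos: [0.5872, -0.0927, 0.0159]
ee_rot: [180.0, -0.0, -175.2]
ft_force: [-4.2, 1.8, 6.1]
gripper_width: 0.0452
grip_force: 53.9
top flap_left_hinge [(0.76, array([0.515, 0.362])), (0.49, array([0.571, 0.013]))]
top flap_right_hinge [(0.95, array([0.541, 0.142])), (0.67, array([0.358, 0.033]))]
top flap_front_hinge [(0.81, array([0.457, 0.248])), (0.44, array([0.391, 0.244]))]
top flap_rear_hinge [(0.85, array([0.602, 0.256])), (0.68, array([0.444, 0.001]))]
top shipping_box [(0.85, array([0.532, 0.252])), (0.25, array([0.544, 0.391]))]
top empties_area []
floor 4290 ((535.4278564453125, 252.76364135742188), (124.24567413330078, 210.7187957763672), 6.147421836853027)
floor 518 ((529.9008178710938, 164.93218994140625), (110.39091491699219, 200.04928588867188), 89.6181640625)
scene flap_left_hinge [(0.86, array([0.522, 0.35 ]))]
scene flap_right_hinge [(0.78, array([0.546, 0.148])), (0.56, array([0.46 , 0.265]))]
scene flap_front_hinge [(0.98, array([0.459, 0.25 ]))]
scene flap_rear_hinge [(0.71, array([0.613, 0.296]))]
scene shipping_box [(0.72, array([0.521, 0.255]))]
scene empties_area [(0.39, array([0.589, 0.015]))]
```

```bash
python3 -m pendant '[[0,0,2,0.023],[0,0,4,0],[0,0,4,0],[0,0,4.5,0],[-0.3,2,0,0],[-0.75,4.5,0,0],[-0.75,4.5,0,0],[-0.75,4.5,0,0],[-0.75,4.5,0,0],[-0.75,4.5,0,0]]' 3.5 60;python3 -m pendant '[[-0.75,4.5,0,0],[-0.75,4.5,0,0],[-0.75,4.5,0,0],[0,1.5,0,0],[0,0,0,0],[0,0,0,0]]'
python3 - <<'E'
from h import *
c=wcam(); cv2.imwrite('pics/w2.png',c['img'][...,::-1])
P,u,v=pts(c)
k=(abs(P[:,2]-.06)<.004)&(P[:,0]>.44)&(P[:,0]<.62)&(P[:,1]>.12)&(P[:,1]<.38); m=np.zeros((400,640),np.uint8); m[v[k],u[k]]=255
Q=P[k]; e=np.array([.9943,.1065]); f=np.array([-.1065,.9943]); a=(Q[:,:2]-[.529,.252])@e; b=(Q[:,:2]-[.529,.252])@f
print('x',[(round(x,3),int(n)) for n,x in zip(*np.histogram(a,np.arange(-.09,.09,.004)))])
print('y',[(round(x,3),int(n)) for n,x in zip(*np.histogram(b,np.arange(-.13,.13,.004)))])
E
```

```text
time: 18.55
tool_pos: [0.5461, 0.1537, 0.1594]
ee_rot: [-180.0, -0.1, -173.9]
ft_force: [1.3, -0.2, -5.1]
gripper_width: 0.045
grip_force: 64.3
time: 19.15
tool_pos: [0.5244, 0.3016, 0.1596]
ee_rot: [-180.0, -0.1, -173.9]
ft_force: [-0.6, -0.3, -5.7]
gripper_width: 0.0453
grip_force: 64.7
x [(np.float64(-0.09), 0), (np.float64(-0.086), 0), (np.float64(-0.082), 0), (np.float64(-0.078), 0), (np.float64(-0.074), 0), (np.float64(-0.07), 588), (np.float64(-0.066), 1199), (np.float64(-0.062), 108), (np.float64(-0.058), 123), (np.float64(-0.054), 106), (np.float64(-0.05), 115), (np.float64(-0.046), 115), (np.float64(-0.042), 108), (np.float64(-0.038), 103), (np.float64(-0.034), 107), (np.float64(-0.03), 106), (np.float64(-0.026), 100), (np.float64(-0.022), 110), (np.float64(-0.018), 97), (np.float64(-0.014), 102), (np.float64(-0.01), 100), (np.float64(-0.006), 101), (np.float64(-0.002), 93), (np.float64(0.002), 93), (np.float64(0.006), 97), (np.float64(0.01), 87), (np.float64(0.014), 95), (np.float64(0.018), 85), (np.float64(0.022), 91), (np.float64(0.026), 90), (np.float64(0.03), 86), (np.
[... 1237 characters left out ...]
), 33), (np.float64(0.014), 29), (np.float64(0.018), 35), (np.float64(0.022), 32), (np.float64(0.026), 31), (np.float64(0.03), 36), (np.float64(0.034), 30), (np.float64(0.038), 36), (np.float64(0.042), 30), (np.float64(0.046), 30), (np.float64(0.05), 34), (np.float64(0.054), 30), (np.float64(0.058), 30), (np.float64(0.062), 37), (np.float64(0.066), 30), (np.float64(0.07), 35), (np.float64(0.074), 31), (np.float64(0.078), 31), (np.float64(0.082), 35), (np.float64(0.086), 30), (np.float64(0.09), 31), (np.float64(0.094), 34), (np.float64(0.098), 30), (np.float64(0.102), 608), (np.float64(0.106), 462), (np.float64(0.11), 1), (np.float64(0.114), 0), (np.float64(0.118), 0), (np.float64(0.122), 0)]
```

View pics/w2.png

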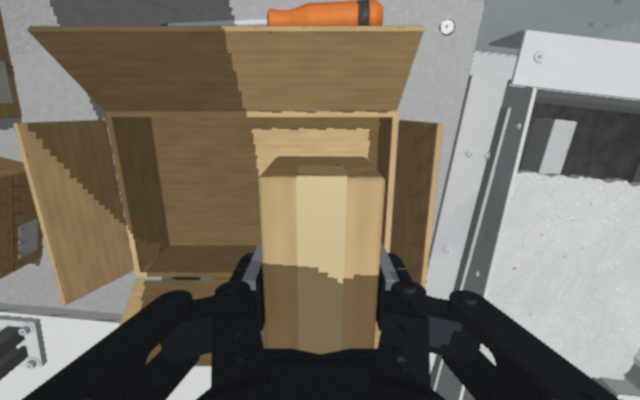

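The carton is held level over the left half of the box, at about (320,260), and clears the walls. The rim fit agrees with my estimate to within 3 mm, so I'm lowering it.

```bash
python3 -m pendant '[[0,-0.3,-4,0],[0,0,-4,0],[0,0,-3,0],[0,0,-2,0],[0,0,-0.6,0],[0,0,0,0],[0,0,0,0]]';python3 -m pendant '[[0,0,-0.2,0],[0,0,-0.1,0],[0,0,0,0],[0,0,0,0]]'
```

```text
time: 19.9
tool_pos: [0.5258, 0.2989, 0.026]
ee_rot: [180.0, 0.1, -174.0]
ft_force: [-0.2, -0.2, -5.9]
gripper_width: 0.0455
grip_force: 64.4
time: 20.3
tool_pos: [0.5247, 0.2993, 0.0217]
ee_rot: [180.0, 0.0, -173.9]
ft_force: [0.3, -0.6, -6.3]
gripper_width: 0.045
grip_force: 64.5
```

```bash
python3 -m pendant '[[0,0,-0.2,0],[0,0,0,0],[0,0,0,0]]';python3 -m pendant '[[0,0,0,0],[0,0,0,0],[0,0,0,0]]' 5.8 20;python3 -m pendant '[[0,0,3,0],[0,0,4,0],[0,0,4,0],[0,0,4,0],[0,0,0,0]]'
python3 - <<'E'
from h import *
c=wcam(); cartons(c,'wrist',.054); c=cam('top'); cartons(c,'top')
E
```

```text
time: 20.6
tool_pos: [0.525, 0.2994, 0.0199]
ee_rot: [180.0, 0.0, -173.9]
ft_force: [-0.1, 0.1, -1.6]
gripper_width: 0.045
grip_force: 65.1
time: 20.9
tool_pos: [0.5249, 0.2993, 0.0198]
ee_rot: [180.0, 0.0, -173.9]
ft_force: [0.0, 0.3, 0.1]
gripper_width: 0.0581
grip_force: 0.0
time: 21.4
tool_pos: [0.5276, 0.3002, 0.1764]
ee_rot: [179.9, 0.5, -173.9]
ft_force: [0.6, 0.1, -0.0]
gripper_width: 0.0577
grip_force: 0.0
wrist carton 0.91 xy 585 20 size 100 15 yaw -9.0 z 0.05
wrist carton 0.85 xy 527 300 size 101 46 yaw 5.5 z 0.055
top carton 0.74 xy 443 -4 size 100 47 yaw 2.4 z 0.051
top carton 0.74 xy 441 -304 size 100 48 yaw -0.5 z 0.05
top carton 0.72 xy 583 4 size 101 46 yaw -8.6 z 0.051
```

```bash
python3 -m pendant '[[-1.16,-4.36,0,-0.055],[-1.16,-4.36,0,0],[-1.16,-4.36,0,0],[-1.16,-4.36,0,0],[-1.16,-4.36,0,0],[-1.16,-4.36,0,0],[-1.16,-4.36,-3,0],[0,0,-4.5,0],[0,0,-4.5,0],[0,0,-3.4,0]]' 6.5 20;python3 -m pendant '[[0,0,0,0],[0,0,0,0]]';python3 -m pendant '[[0,0,0,0],[0,0,0,0],[0,0,0,0],[0,0,0,0],[0,0,0,0],[0,0,0,0]]' 3.5 60
```

```text
time: 22.6
tool_pos: [0.442, -0.0025, 0.0138]
ee_rot: [179.9, -0.2, -177.2]
ft_force: [-0.4, 0.1, -1.2]
gripper_width: 0.0651
grip_force: 0.0
time: 22.8
tool_pos: [0.4435, -0.0023, 0.0175]
ee_rot: [180.0, -0.1, -177.1]
ft_force: [0.4, 0.1, 0.9]
gripper_width: 0.0652
grip_force: 0.0
time: 23.4
tool_pos: [0.4461, -0.0034, 0.0204]
ee_rot: [-179.9, 0.2, -177.1]
ft_force: [-2.4, -2.7, 6.9]
gripper_width: 0.0451
grip_force: 63.8
```

```bash
python3 -m pendant '[[0,0,2,0],[0,0,4,0],[0,0,4,0],[0,0,4.5,0.055],[1.82,4,0,0],[1.82,4.05,0,0],[1.82,4.05,0,0],[1.82,4.05,0,0],[1.82,4.05,0,0],[0,0,0,0]]';python3 -m pendant '[[0,0,-4,0],[0,0,-4,0],[0,0,-3,0],[0,0,-2,0],[0,0,-0.8,0],[0,0,0,0],[0,0,0,0]]'
```

```text
time: 24.4
tool_pos: [0.5358, 0.2038, 0.1617]
ee_rot: [179.9, -0.1, -173.7]
ft_force: [-1.8, -0.3, -7.2]
gripper_width: 0.045
grip_force: 65.1
time: 25.1
tool_pos: [0.5358, 0.1994, 0.0257]
ee_rot: [180.0, 0.1, -173.9]
ft_force: [-0.5, 0.7, -6.8]
gripper_width: 0.0453
grip_force: 65.4
```

```bash
python3 -m pendant '[[0,0,-0.2,0],[0,0,-0.15,0],[0,0,0,0],[0,0,0,0]]';python3 -m pendant '[[0,0,-0.15,0],[0,0,0,0],[0,0,0,0]]'
```

```text
time: 25.5
tool_pos: [0.5362, 0.1995, 0.0243]
ee_rot: [-180.0, 0.1, -173.9]
ft_force: [-9.5, -3.0, 16.2]
gripper_width: 0.0447
grip_force: 68.1
time: 25.8
tool_pos: [0.5362, 0.1995, 0.0242]
ee_rot: [-180.0, 0.1, -173.9]
ft_force: [-17.2, -4.7, 29.0]
gripper_width: 0.0448
grip_force: 69.8
```

```bash
python3 -m pendant '[[0,0,0.25,0],[0,0,0,0],[0,0,0,0]]';python3 -m pendant '[[0,0,0,0],[0,0,0,0],[0,0,0,0]]' 5.8 20;python3 -m pendant '[[0,0,3,0],[0,0,4,0],[0,0,4,0],[0,0,4,0],[0,0,0,0]]'
python3 - <<'E'
from h import *
c=wcam(); cartons(c,'wrist',.054); c=cam('top'); cartons(c,'top',.052)
E
```

```text
time: 26.1
tool_pos: [0.5363, 0.1995, 0.0243]
ee_rot: [180.0, 0.1, -173.9]
ft_force: [-5.4, -2.1, 11.4]
gripper_width: 0.0448
grip_force: 67.7
time: 26.4
tool_pos: [0.5357, 0.1994, 0.0225]
ee_rot: [180.0, 0.0, -173.9]
ft_force: [0.5, -0.1, -0.2]
gripper_width: 0.0582
grip_force: 0.0
time: 26.9
tool_pos: [0.5384, 0.1998, 0.1788]
ee_rot: [180.0, 0.5, -173.9]
ft_force: [1.3, -0.1, 0.3]
gripper_width: 0.0582
grip_force: 0.0
wrist carton 0.89 xy 583 3 size 101 47 yaw -8.7 z 0.051
wrist carton 0.61 xy 527 299 size 101 46 yaw 5.5 z 0.055
wrist carton 0.55 xy 534 199 size 100 46 yaw 6.1 z 0.055
top carton 0.92 xy 441 -305 size 100 49 yaw 0.3 z 0.05
top carton 0.72 xy 583 4 size 102 46 yaw -8.6 z 0.051
```

```bash
python3 -m pendant '[[0,-4,0,-0.129],[0,-4,0,-0.129],[0,-4,0,0],[0,-4,0,0],[0,-2.85,-2,0],[0,0,-4.5,0],[0,0,-4.5,0],[0,0,-3,0],[0,0,0,0],[0,0,0,0]]' 6.5 20;python3 -m pendant '[[0,0,0,0],[0,0,0,0],[0,0,0,0],[0,0,0,0],[0,0,0,0],[0,0,0,0]]' 3.5 20;python3 -m pendant '[[0,0,0.3,0],[0,0,0.3,0],[0,0,0.3,0],[0,0,0.3,0],[0,0,0,0],[0,0,0,0]]';python3 -m pendant '[[0,0,0,0],[0,0,0,0]]';python3 -m pendant '[[0,0,0,0],[0,0,0,0]]'
```

```text
time: 28.1
tool_pos: [0.5344, 0.0111, 0.0318]
ee_rot: [180.0, -0.1, 171.3]
ft_force: [0.5, -0.3, 1.5]
gripper_width: 0.0652
grip_force: 0.0
time: 28.7
tool_pos: [0.5369, 0.0106, 0.0345]
ee_rot: [-180.0, 0.2, 171.3]
ft_force: [-1.6, 0.8, 6.7]
gripper_width: 0.0454
grip_force: 21.5
time: 29.3
tool_pos: [0.5353, 0.0109, 0.0443]
ee_rot: [180.0, -0.0, 171.3]
ft_force: [-0.1, -0.1, -1.5]
gripper_width: 0.0454
grip_force: 20.7
time: 29.5
tool_pos: [0.5352, 0.0109, 0.0441]
ee_rot: [180.0, -0.0, 171.3]
ft_force: [-0.3, 0.2, -2.4]
gripper_width: 0.0457
grip_force: 20.7
time: 29.7
tool_pos: [0.5353, 0.0109, 0.0442]
ee_rot: [180.0, -0.0, 171.3]
ft_force: [0.0, -0.3, -1.1]
gripper_width: 0.0453
grip_force: 20.7
```

```bash
python3 -m pendant '[[0,0,-0.6,0],[0,0,-0.55,0],[0,0,0,0]]' 3.5 25;python3 -m pendant '[[-1.15,-1.8,0,0.05],[-1.15,-1.8,0,0.05],[-1.15,-1.8,0,0.05],[-1.15,-1.8,0,0],[-1.15,-1.8,0,0],[-1.15,-1.8,0,0],[-1.15,-1.8,0,0],[-1.15,-1.8,0,0],[-1.15,-1.8,0,0],[-1.15,-1.8,0,0]]';python3 -m pendant '[[-1.15,-1.8,0,0],[-1.15,-1.8,0,0],[0,0,-0.05,0],[0,0,0,0]]';python3 -m pendant '[[0,0,0,0],[0,0,0,0],[0,0,0,0]]' 6 20;python3 -m pendant '[[0,0,4,0],[0,0,4,0],[0,0,4,0],[0,0,3,0],[0,0,0,0]]'
python3 - <<'E'
from h import *
c=wcam(); cartons(c,'wrist',.052); c=cam('top'); cartons(c,'top',.052)
cv2.imwrite('pics/top2.png',cv2.resize(c['img'][90:280,160:520,::-1],None,fx=2.2,fy=2.2,interpolation=2))
for t in ['flap_left','flap_right','flap_front','flap_rear']:
    d=trace('top',t)[0]; P,u,v=pts(c,d['mask']); Q=P[:,:2]-[.5293,.249]; e=np.array([.9943,.1065]); f=np.array([-.1065,.9943])
    k=P[:,2]>np.percentile(P[:,2],97)-.004; print(t,d['conf'],'edge bx,by,z',np.median(Q[k]@e).round(3),np.median(Q[k]@f).round(3),P[k,2].mean().round(3))
E
```

```text
time: 30.0
tool_pos: [0.5359, 0.0107, 0.0334]
ee_rot: [-180.0, 0.1, 171.3]
ft_force: [-1.5, -0.6, 6.1]
gripper_width: 0.045
grip_force: 30.7
time: 31.0
tool_pos: [0.4209, -0.1699, 0.0334]
ee_rot: [-180.0, 0.1, 179.9]
ft_force: [2.0, 1.4, 3.7]
gripper_width: 0.0451
grip_force: 30.2
time: 31.4
tool_pos: [0.3973, -0.2072, 0.0334]
ee_rot: [-179.8, 0.0, 179.8]
ft_force: [-3.3, -2.6, 8.7]
gripper_width: 0.0455
grip_force: 30.9
time: 31.7
tool_pos: [0.3972, -0.2047, 0.0318]
ee_rot: [180.0, -0.0, 179.9]
ft_force: [1.0, 0.7, 0.4]
gripper_width: 0.0599
grip_force: 0.2
time: 32.2
tool_pos: [0.3989, -0.2064, 0.1865]
ee_rot: [-179.8, 0.3, 179.9]
ft_force: [0.4, 0.3, 0.3]
gripper_width: 0.0602
grip_force: 0.0
wrist carton 0.97 xy 408 -270 size 100 46 yaw 3.9 z 0.051
wrist carton 0.79 xy 445 -208 size 101 46 yaw -1.0 z 0.051
top carton 0.93 xy 534 200 size 102 46 yaw 6.5 z 0.055
top carton 0.62 xy 526 300 size 100 47 yaw 5.3 z 0.055
top carton 0.5 xy 419 -252 size 72 16 yaw 3.4 z 0.051
flap_left 0.82 edge bx,by,z -0.002 0.123 0.115
flap_right 0.71 edge bx,by,z 0.002 -0.128 0.112
flap_front 0.81 edge bx,by,z -0.11 0.004 0.115
flap_rear 0.8 edge bx,by,z 0.108 0.009 0.117
```

View pics/top2.png

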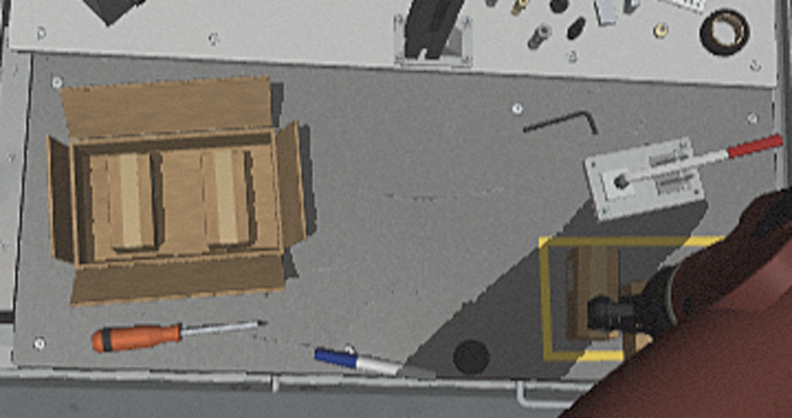

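The two full cartons stand in the box at (133,200) and (228,200). One empty was knocked, but its centre is still inside the outline, at about (0.408,-0.270). Next I fold the right flap.

```bash
python3 -m pendant '[[2.14,4.14,0,0.108],[2.14,4.14,0,0],[2.14,4.14,0,0],[2.14,4.14,0,0],[2.14,4.14,0,0],[2.14,4.14,0,0],[2.14,4.14,0,0],[0,0,-4.8,0],[0,0,-4.9,0],[0,0,0,0]]' 0 20;python3 -m pendant '[[-0.17,1.59,0,0],[-0.17,1.59,0,0],[-0.17,1.59,0,0],[-0.17,1.59,0,0],[-0.17,1.59,0,0],[0,0,0,0]]';python3 -m pendant '[[0,0,-0.6,0],[0,0,-0.6,0],[0,0,-0.3,0],[0,0,0,0]]'
```

```text
time: 33.6
tool_pos: [0.5419, 0.0856, 0.0779]
ee_rot: [179.9, -0.7, -173.9]
ft_force: [-1.6, -0.4, -0.5]
gripper_width: -0.0003
grip_force: 0.0
time: 34.2
tool_pos: [0.5384, 0.1665, 0.0858]
ee_rot: [180.0, 0.0, -173.8]
ft_force: [-0.2, -0.8, -0.7]
gripper_width: 0.0001
grip_force: 0.0
time: 34.6
tool_pos: [0.5381, 0.1636, 0.0693]
ee_rot: [180.0, -0.1, -174.0]
ft_force: [-0.7, 1.0, -0.4]
gripper_width: -0.0001
grip_force: 0.0
```

```bash
python3 -m pendant '[[0,0,-0.3,0],[0,0,-0.1,0],[0,0,0,0]]';python3 -m pendant '[[0,0,-0.2,0],[0,0,0,0]]';python3 -m pendant '[[0,0,4,0],[0,0,4,0],[0,0,3,0],[0,0,0,0]]'
cat >> h.py <<'E'
def flap(c,pt):
    # heights along box y (bx=0) or x (by=0)
    P,u,v=pts(c); Q=P[:,:2]-[.5293,.249]; a=Q@[.9943,.1065]; b=Q@[-.1065,.9943]
    o,w=(a,b) if pt=='y' else (b,a)
    for x in (np.arange(-.12,.121,.01) if pt=='y' else np.arange(-.08,.081,.01)):
        k=(abs(o)<.03)&(abs(w-x)<.004)&(P[:,2]<.14); print(round(x,2),np.round(np.percentile(P[k,2],[10,50,90]),3) if k.sum()>5 else '',end='; ')
    print()
E
python3 - <<'E'
from h import *
flap(wcam(),'y'); flap(cam('top'),'y')
E
```

```text
time: 34.9
tool_pos: [0.5386, 0.164, 0.0662]
ee_rot: [180.0, -0.0, -173.9]
ft_force: [-0.0, 0.5, 0.2]
gripper_width: 0.0001
grip_force: 0.0
time: 35.1
tool_pos: [0.5386, 0.1642, 0.0641]
ee_rot: [180.0, -0.0, -173.9]
ft_force: [0.1, -0.5, -0.2]
gripper_width: -0.0001
grip_force: 0.0
time: 35.5
tool_pos: [0.541, 0.1643, 0.1794]
ee_rot: [-180.0, 0.4, -173.9]
ft_force: [0.4, -0.3, 0.8]
gripper_width: -0.0002
grip_force: 0.0
-0.12 [-0.     0.001  0.002]; -0.11 [-0.     0.064  0.065]; -0.1 [0.064 0.065 0.066]; -0.09 [0.064 0.065 0.066]; -0.08 [0.064 0.065 0.066]; -0.07 [0.064 0.065 0.066]; -0.06 [0.064 0.065 0.066]; -0.05 [0.054 0.055 0.065]; -0.04 [0.054 0.055 0.056]; -0.03 [0.054 0.054 0.055]; -0.02 [0.004 0.005 0.005]; -0.01 [0.004 0.005 0.006]; -0.0 [0.004 0.005 0.006]; 0.01 [0.004 0.005 0.005]; 0.02 [0.004 0.005 0.006]; 0.03 [0.01  0.04  0.055]; 0.04 [0.054 0.055 0.056]; 0.05 [0.054 0.055 0.056]; 0.06 [0.054 0.055 0.056]; 0.07 [0.054 0.055 0.055]; 0.08 ; 0.09 ; 0.1 [0.004 0.005 0.006]; 0.11 [0.016 0.055 0.074]; 0.12 [0.091 0.104 0.114]; 
-0.12 ; -0.11 ; -0.1 ; -0.09 ; -0.08 ; -0.07 ; -0.06 ; -0.05 ; -0.04 ; -0.03 ; -0.02 ; -0.01 ; -0.0 ; 0.01 ; 0.02 ; 0.03 [0.046 0.055 0.058]; 0.04 [0.053 0.055 0.058]; 0.05 [0.052 0.055 0.059]; 0.06 [0.052 0.055 0.059]; 0.07 [0.053 0.055 0.057]; 0.08 [0.003 0.006 0.009]; 0.09 [0.001 0.005 0.008]; 0.1 [0.002 0.005 0.009]; 0.11 [0.007 0.054 0.067]; 0.12 [0.086 0.101 0.114];
```

```bash
python3 -m pendant '[[-0.45,4.15,0,0],[-0.45,4.15,0,0],[-0.45,4.15,0,0],[-0.45,4.15,0,0],[-0.45,4.15,0,0],[-0.45,4.15,0,0],[0,0,0,0],[0,0,-4.5,0],[0,0,-4.4,0],[0,0,0,0]]';python3 -m pendant '[[0.17,-1.59,0,0],[0.17,-1.59,0,0],[0.17,-1.59,0,0],[0.17,-1.59,0,0],[0.17,-1.59,0,0],[0,0,0,0]]';python3 -m pendant '[[0,0,-0.6,0],[0,0,-0.6,0],[0,0,-0.6,0],[0,0,-0.3,0],[0,0,0,0],[0,0,0,0]]';python3 -m pendant '[[0,0,4,0],[0,0,4,0],[0,0,3,0],[0,0,0,0]]'
python3 - <<'E'
from h import *
flap(wcam(),'y')
E
```

```text
time: 36.6
tool_pos: [0.5069, 0.4102, 0.0767]
ee_rot: [-179.7, -0.7, -173.9]
ft_force: [-1.3, -1.0, -0.7]
gripper_width: 0.0001
grip_force: 0.0
time: 37.2
tool_pos: [0.5208, 0.3315, 0.0857]
ee_rot: [-180.0, 0.0, -174.1]
ft_force: [0.2, -0.9, -0.1]
gripper_width: -0.0002
grip_force: 0.0
time: 37.8
tool_pos: [0.5197, 0.334, 0.0641]
ee_rot: [180.0, -0.0, -173.9]
ft_force: [-2.3, 0.2, 2.8]
gripper_width: -0.0002
grip_force: 1.6
time: 38.2
tool_pos: [0.5223, 0.3347, 0.1793]
ee_rot: [179.9, 0.4, -173.9]
ft_force: [1.3, 0.1, -0.1]
gripper_width: 0.0
grip_force: 0.0
-0.12 ; -0.11 [0.063 0.064 0.065]; -0.1 [0.064 0.065 0.066]; -0.09 [0.064 0.065 0.065]; -0.08 [0.064 0.065 0.066]; -0.07 [0.064 0.065 0.066]; -0.06 [0.064 0.065 0.066]; -0.05 [0.054 0.055 0.064]; -0.04 [0.054 0.055 0.056]; -0.03 [0.011 0.041 0.055]; -0.02 [0.004 0.005 0.006]; -0.01 [0.004 0.005 0.006]; -0.0 [0.004 0.005 0.006]; 0.01 [0.004 0.005 0.006]; 0.02 [0.004 0.005 0.006]; 0.03 [0.054 0.054 0.056]; 0.04 [0.054 0.055 0.056]; 0.05 [0.054 0.055 0.056]; 0.06 [0.064 0.065 0.066]; 0.07 [0.064 0.065 0.066]; 0.08 [0.064 0.065 0.066]; 0.09 [0.064 0.065 0.065]; 0.1 [0.064 0.065 0.066]; 0.11 [0.064 0.065 0.066]; 0.12 [-0.     0.001  0.002];
```

```bash
python3 -m pendant '[[-2.79,-2.02,0,0],[-2.79,-2.02,0,0],[-2.79,-2.02,0,0],[-2.79,-2.02,0,0],[-2.79,-2.02,0,0],[0,0,0,0],[0,0,-4.2,0],[0,0,-4.2,0],[0,0,0,0]]';python3 -m pendant '[[1.59,0.17,0,0],[1.59,0.17,0,0],[1.59,0.17,0,0],[1.59,0.17,0,0],[1.59,0.17,0,0],[1.59,0.17,0,0],[1.59,0.17,0,0],[0,0,0,0]]';python3 -m pendant '[[0,0,-0.6,0],[0,0,-0.6,0],[0,0,-0.6,0],[0,0,-0.3,0],[0,0,0,0],[0,0,0,0]]'
```

```text
time: 39.15
tool_pos: [0.3767, 0.2318, 0.0841]
ee_rot: [-179.9, -0.6, -173.9]
ft_force: [-1.0, 0.1, 0.1]
gripper_width: -0.0002
grip_force: 0.0
time: 39.95
tool_pos: [0.4939, 0.2448, 0.0914]
ee_rot: [180.0, 0.1, -174.0]
ft_force: [0.3, -0.8, 0.3]
gripper_width: -0.0002
grip_force: 0.0
time: 40.55
tool_pos: [0.4916, 0.2445, 0.0691]
ee_rot: [180.0, -0.0, -173.9]
ft_force: [-0.6, 0.3, -0.0]
gripper_width: 0.0002
grip_force: 0.0
```

```bash
python3 -m pendant '[[0,0,-0.1,0],[0,0,0,0],[0,0,4,0],[0,0,4,0],[0,0,2,0],[0,0,0,0]]';python3 -m pendant '[[3.64,0.4,0,0],[3.64,0.4,0,0],[3.64,0.4,0,0],[3.64,0.4,0,0],[3.64,0.4,0,0],[0,0,0,0]]';python3 -m pendant '[[0,0,-3.8,0],[0,0,-3.9,0],[0,0,0,0]]'
```

```text
time: 41.15
tool_pos: [0.4938, 0.245, 0.1719]
ee_rot: [180.0, 0.3, -173.9]
ft_force: [-0.1, 0.9, 0.8]
gripper_width: -0.0001
grip_force: 0.0
time: 41.75
tool_pos: [0.6762, 0.2637, 0.1622]
ee_rot: [-180.0, -0.3, -174.0]
ft_force: [-1.1, -0.6, -0.8]
gripper_width: 0.0
grip_force: 0.0
time: 42.05
tool_pos: [0.6693, 0.2637, 0.0834]
ee_rot: [-179.9, -0.7, -173.9]
ft_force: [-1.5, -0.6, -0.6]
gripper_width: -0.0
grip_force: 0.0
```

```bash
python3 -m pendant '[[-1.52,-0.163,0,0],[-1.52,-0.163,0,0],[-1.52,-0.163,0,0],[-1.52,-0.163,0,0],[-1.52,-0.163,0,0],[-1.52,-0.163,0,0],[-1.52,-0.163,0,0],[0,0,0,0]]';python3 -m pendant '[[0,0,-0.6,0],[0,0,-0.6,0],[0,0,-0.6,0],[0,0,-0.4,0],[0,0,0,0],[0,0,0,0]]';python3 -m pendant '[[0,0,4,0],[0,0,4,0],[-2,0,4,0],[-4,0,2,0],[0,0,0,0],[0,0,0,0]]'
python3 - <<'E'
from h import *
c=wcam(); flap(c,'x'); flap(c,'y'); cv2.imwrite('pics/w3.png',c['img'][...,::-1])
E
```

```text
time: 42.85
tool_pos: [0.5666, 0.2534, 0.0932]
ee_rot: [180.0, 0.1, -173.9]
ft_force: [0.7, 0.5, -0.8]
gripper_width: 0.0002
grip_force: 0.0
time: 43.45
tool_pos: [0.5676, 0.2531, 0.0688]
ee_rot: [-180.0, -0.0, -173.9]
ft_force: [-0.4, 0.6, -0.6]
gripper_width: -0.0001
grip_force: 0.0
time: 44.05
tool_pos: [0.5077, 0.2534, 0.2099]
ee_rot: [180.0, 0.1, -173.9]
ft_force: [0.6, -0.0, -0.5]
gripper_width: 0.0003
grip_force: 0.0
-0.08 [-0.     0.001  0.001]; -0.07 [-0.     0.022  0.069]; -0.06 [0.068 0.069 0.07 ]; -0.05 [0.068 0.069 0.07 ]; -0.04 [0.068 0.069 0.07 ]; -0.03 [0.068 0.069 0.07 ]; -0.02 [0.068 0.069 0.07 ]; -0.01 [0.069 0.069 0.07 ]; -0.0 [0.068 0.069 0.07 ]; 0.01 [0.068 0.069 0.07 ]; 0.02 [0.004 0.069 0.07 ]; 0.03 [0.068 0.069 0.07 ]; 0.04 [0.068 0.069 0.07 ]; 0.05 [0.068 0.069 0.07 ]; 0.06 [0.068 0.069 0.07 ]; 0.07 [0.069 0.069 0.07 ]; 0.08 ; 
-0.12 ; -0.11 [0.064 0.064 0.065]; -0.1 [0.067 0.069 0.07 ]; -0.09 [0.068 0.069 0.07 ]; -0.08 [0.068 0.069 0.07 ]; -0.07 [0.067 0.069 0.07 ]; -0.06 [0.068 0.069 0.07 ]; -0.05 [0.066 0.069 0.07 ]; -0.04 [0.068 0.069 0.07 ]; -0.03 [0.055 0.069 0.07 ]; -0.02 [0.068 0.069 0.07 ]; -0.01 [0.068 0.069 0.07 ]; -0.0 [0.068 0.069 0.07 ]; 0.01 [0.068 0.069 0.07 ]; 0.02 [0.068 0.069 0.07 ]; 0.03 [0.056 0.069 0.07 ]; 0.04 [0.067 0.069 0.07 ]; 0.05 [0.068 0.069 0.07 ]; 0.06 [0.067 0.069 0.07 ]; 0.07 [0.068 0.069 0.07 ]; 0.08 [0.067 0.069 0.07 ]; 0.09 [0.068 0.069 0.07 ]; 0.1 [0.068 0.069 0.07 ]; 0.11 [0.064 0.069 0.07 ]; 0.12 ;
```

View pics/w3.png

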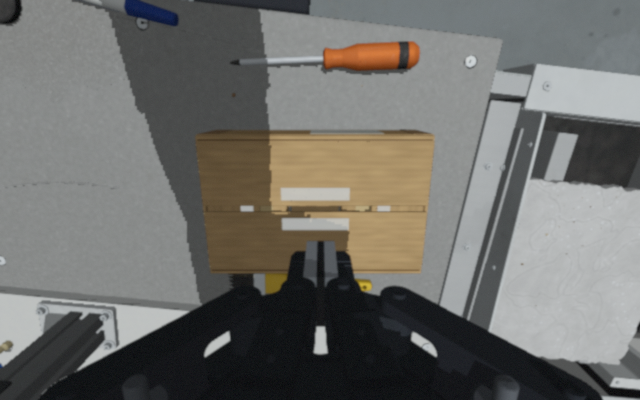

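The box is closed flat, spanning about (200-432, 132-272), and the screwdriver is undisturbed. I check the empties once more before handing in.

```bash
python3 - <<'E'
from h import *
c=cam('top'); cartons(c,'top',.051)
for d in trace('top','empties_area')[:1]:
    P,u,v=pts(c,d['mask']); k=abs(P[:,2])<.012; print(d['conf'],cv2.minAreaRect((P[k,:2]*1000).astype(np.float32)))
E
```

```text
top carton 0.9 xy 444 -205 size 99 47 yaw -0.3 z 0.051
top carton 0.68 xy 409 -269 size 100 49 yaw 3.8 z 0.051
0.98 ((446.46759033203125, -264.9842529296875), (142.83302307128906, 226.00729370117188), 2.236079692840576)
```

Both centres are well inside the outline.

```bash
python3 -c "
from cell import *
print(hand_in())"
```

```text
the job is handed in; nothing more can be done
None
```

I handed the job in at about 44 s on the robot's clock: both full cartons stand in the closed box, both empties are inside the yellow outline, and all four flaps measured flat; I don't have the judge's verdict.

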